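# Open out the telescoping key tray and load the keys

### The job

Get the hallway key rack ready: swing the orange keeper well clear, fully draw the bolt it was barring, and pull the copper tray out of the white hook strip until its green lock button clicks out. Then lay each key that is there inside the bay of its own colour and slide the bolt fully home again, leaving the tray locked out, and swing the keeper back to bar the bolt. Do not disturb the salt shaker, doorstop or spring clip.

Things in the scene. Friction and masses are not known exactly. Their poses are not given: they have to be found in the camera images.
- strip: White plastic wall-hook strip lying flat, fixed to the table: a flat rectangular sleeve 100 wide (its x), 218 long (its -y), 38 tall, with three upturned coat hooks (to 66 mm high) on the rear of its top. Origin on the table under the middle of the sleeve's open mouth; z up; +y points out of the mouth, the way the tray slides out; -x side (towards the robot) carries a latch shelf 6 mm thick, from x = -170 to -50 and y = -45 to 40, with the keeper and the bolt.
- mouth (a point): Middle of the top edge of the sleeve's mouth, 38 mm above the table.
- button_hole (a point): Middle of the 24 mm square hole in the sleeve's top, 26 mm behind the mouth, through which the green lock button clicks up. Level with the sleeve's top (38 mm).
- keeper (a joint): Orange swing catch on an upright pivot. 0 (stop): its 53 mm arm points from the pivot along the strip's +x at the bolt's knob and bars the bolt (starts at 0 to 0.15 rad). Grows to 1.75 (stop) as the post swings towards the strip's -y (clockwise from above). Well clear: past 1.2; back: below 0.15. Friction 0.05 N m, stays where it is left.
- keeper_post (a point): Finger post of the keeper: upright orange round post, diameter 12, top 46 mm above the table, arm below it from 8 to 18 mm. The point is on its axis 36 mm above the table, 25 mm from the pivot. Pinch it from above.
- keeper_pivot (a point): On the keeper's upright pivot axis, 36 mm above the table.
- bolt (a joint): Steel bolt on the latch shelf, sliding along the strip's -x. 0: home, its tip stands in front of a lug on the tray's side and holds the tray in. 0.022 m (stop): fully drawn. The lug is clear from about 0.010. Friction 2 N, stays where it is left.
- bolt_knob (a point): Upright dark knob of the bolt, 14 (strip x) by 16 (strip y), from 8 to 48 mm above the table. The point is its middle in plan, 36 mm above the table. Between it and the sleeve's side there are 30 mm; the bolt's bar and the tray's lug there are up to 16 mm high.
- tray (a joint): Telescoping copper-toned aluminium key tray sliding out of the sleeve along the strip's +y. 0: in. 0.175 m (stop): fully out. From about 0.168 the spring lock button can click up through the hole in the sleeve, and then the tray stays out. Friction about 3 N, plus a little drag.
- pull (a point): Upright copper pull at the tray's end: 40 (strip x) by 14 (strip y), from 4 to 48 mm above the table. The point is its middle in plan, 36 mm above the table. With the tray in, its inner face is 32 mm in front of the sleeve's mouth.
- button (a joint): Green spring lock button on the tray's tail, diameter 16, hidden below the sleeve's top until the tray is fully out. 0: pressed in. 0.010 m: clicked out, standing 6 mm proud of the sleeve's top. About 3 N spring.
- button_top (a point): Middle of the top of the green button.
- bay_red (a point): Middle of the floor of the bay of the tray with two red floor pads; the floor is 7 mm above the table. The bay is 84 (strip x) by 51 (strip y); side walls 9 mm high, ribs between bays 7 mm high, the two end walls of the row 12 mm high, all above the floor. Inside the sleeve at first, 50 mm in front of the mouth with the tray fully out. Axes as the strip's.
- bay_blue (a point): Middle of the floor of the bay of the tray with two blue floor pads; the floor is 7 mm above the table. The bay is 84 (strip x) by 51 (strip y); side walls 9 mm high, ribs between bays 7 mm high, the two end walls of the row 12 mm high, all above the floor. Inside the sleeve at first, 104 mm in front of the mouth with the tray fully out. Axes as the strip's.
- bay_yellow (a point): Middle of the floor of the bay of the tray with two yellow floor pads; the floor is 7 mm above the table. The bay is 84 (strip x) by 51 (strip y); side walls 9 mm high, ribs between bays 7 mm high, the two end walls of the row 12 mm high, all above the floor. Inside the sleeve at first, 158 mm in front of the mouth with the tray fully out. Axes as the strip's.
- key_red (a point): Remote key with a chunky red plastic head 36 long (x), 24 wide (y), 18 thick (z); a steel blade 8 wide, 3 thick runs from the head's end along +x, to 43 mm from this point. 40 g. The point is the centre of the head, half-way up, 9 mm above what it lies on. Absent (None) in some runs.
- key_blue (a point): Remote key with a chunky blue plastic head 36 long (x), 24 wide (y), 18 thick (z); a steel blade 8 wide, 3 thick runs from the head's end along +x, to 43 mm from this point. 40 g. The point is the centre of the head, half-way up, 9 mm above what it lies on. Absent (None) in some runs.
- key_yellow (a point): Remote key with a chunky yellow plastic head 36 long (x), 24 wide (y), 18 thick (z); a steel blade 8 wide, 3 thick runs from the head's end along +x, to 43 mm from this point. 40 g. The point is the centre of the head, half-way up, 9 mm above what it lies on. Absent (None) in some runs.
- shaker: Bystander: glass salt-shaker bottle, diameter 44, 95 tall. Origin under its middle.
- doorstop: Bystander: black silicone doorstop, 90 by 36 by 26 tall. Origin under its middle.
- clip: Bystander: steel spring clip, 55 by 24 by 17 tall. Origin under its middle.
Things that resemble listed ones, but are neither listed nor needed, are in the scene too. There is more than one size of the part that bears key_yellow; the job needs the smallest.

How it is judged:
By the outcome, as a careful person would: the job done as asked, in the order asked, and still so for the second after the job is handed in, with the robot touching nothing.
Of key_red_body, key_blue_body, key_yellow_body only 2 to 3 are there at a start; the rules pass over those that are not, and their reading is None.
At some moment in a run one of key_red_body, key_blue_body, key_yellow_body may be knocked a few centimetres aside while the robot is not near it.
Once in a run the grip may slacken for a moment while it holds something.
It also fails if it takes over 210 s, if anything falls off the work surface, if the arm or the gripper's body presses on something with over 40 N, if the wrist force passes 120 N, or if a joint passes its speed limit or range.

### The arm

A 6-joint arm with a two-finger parallel gripper is mounted at the origin on the work surface. World frame = base frame: x ahead of the robot, y to its left, z up, the work surface at z = 0. Lengths are in m, angles in degrees, forces in N, time in s.
With the tool pointing down it reaches from about 0.325 to 1 m from the base axis. Payload 5.1 kg.
Tool frame: the origin (TCP) lies at the very end of the fingers, on their centre line; the grasp point (between the pads) lies bot.tcp_to_grasp behind it (bot.tcp_to_grasp is the distance from the TCP to the grasp point, in m); z points along the fingers, x is the direction in which the jaws open and shut, and the axes are right-handed (so a half turn about z gives the same grasp; the last joint's range is limited). The gripper opens to 85 mm and grips with 20 to 120 N. Pads are 22 mm wide; open, the fingers measure 114 mm over their backs; the gripper's body (76 mm by 85 mm) begins 54 mm behind the grasp point. The pads swing forward as they close: fully open they stand 13 mm farther back than shut.
Start: joints at [65.226, 7.093, 94.555, -0, 78.352, -4.733], TCP at [0.223, 0.611, 0.231] pointing down, gripper open.
Joint ranges: [-149.61, 149.61], [-58.7, 133.49], [1.44, 155.28], [-77.14, 257.14], [18.33, 153.61], [-166.67, 166.67]. Speed limits (degrees/s): [147.25, 147.25, 180, 180, 180, 180].

### API

Orientations are given as [roll, pitch, yaw] about the fixed x, y, z axes, in that order (R = Rz(yaw) Ry(pitch) Rx(roll)).
In Python, from bench import bot, cams gives the robot as it stands.
- The arm moves only by the tool jog_arm, never from a script. Its arguments are lists of equal length, an entry for each row: "travel": the shift along the tool's x, y, z in mm, a list of three; "rotation": the turn, a rotation vector about the tool's x, y, z in degrees, a list of three. In form: {"travel": [[x, y, z], ...], "rotation": [[rx, ry, rz], ...]}. A call has 1 to 10 rows; each row shifts and turns the pose as measured when the row begins, along the tool's axes as they then stand; what a row does not reach is not made up. A row lasts 1/8 s, in which the tool goes at most 62.5 mm and 10.7 degrees, less where a joint would pass 70% of its speed; a pose out of reach is approached as far as the arm can. A call is refused whole if a number of a shift passes 62.5 or a number of a turn 10.7, either way. A call with a gripper value outside its range is refused whole. "gripper" is the finger opening in mm, from 0 to 85.4, set as the call begins (left out, the last holds). The fingers move at their own pace and stop on an object; "force" is the grip in N (left out, the last holds). Time passes only in rows, so rows that do not move let the fingers close. It gives the time, the measured TCP pose, the force and the opening at its end, in the units of the state.
- bot.observe(): the state, without advancing time (a new reading comes with each control period).
- cams.snapshot(name): name is "scene" or "top" or "wrist"; returns the picture (400x640x3 uint8, blue, green, red); there is no depth.
- cams.camera_params(name): a dict with "fx", "fy", "cx", "cy" (pixels), "D" ([k1, k2, p1, p2, k3] as OpenCV has them; the pictures are not rectified), "T" (4x4, takes a point from camera to world coordinates); the wrist camera has in their place "T_tool_cam" (4x4, takes a point from camera to tool coordinates, whose origin is the TCP and whose axes are the tool frame's). Camera axes: x right, y up, looking along -z (the intrinsics and any distortion apply to the point x, -y, -z); pixel columns grow to the right and rows downward; lengths in m; the calibration is good to about 2 mm. A picture is of the moment at which its call begins: read the wrist's pose just before it. camera_params takes no time and is no camera call.
- bot.job_done(): hands the job in, once; it reports no verdict.
The state is a dict: "time": time; "joint_positions": joint angles; "joint_vel": joint speeds; "effort": joint torques, N m; "position": TCP position; "orientation": TCP orientation; "wrist_force": force on the tool from outside, world axes, zero at the start; "moment": the same for the moment, N m; "opening": finger opening in m.
Only numpy, scipy, OpenCV 4.12 (cv2) and the standard library are available. Lean on these libraries where they do the work, as an engineer would, in place of code of your own. Each camera call takes 0.05 s, during which the arm holds its last target. There are 200 camera calls.

## Working session

There is one attempt and no reset: what is moved stays moved. The work goes in short steps, Python scripts to look and compute and a tool call to move; the robot and the scene stay as the last step left them, time stands still between calls to the robot, and variables do not carry over. Pictures are saved under pics/ and viewed, on a budget of 14 in all, crops included, one or two more only if the job needs it, and the job is handed in when it is done.

Besides the shell and the picture viewer there is one more tool, called after "Request:" as name(argument=value, ...) on one line, values as JSON. jog_arm: Moves the arm, as the interface text tells. Its arguments: {"type":"object","properties":{"travel":{"type":"array"},"rotation":{"type":"array"},"gripper":{"type":"number"},"force":{"type":"number"}},"required":["travel","rotation"]}

```bash
ls; mkdir -p pics; python3 - <<'E'
from bench import bot,cams
import cv2,numpy as np
np.set_printoptions(precision=4,suppress=True)
print(bot.observe(),bot.tcp_to_grasp)
for n in("scene","top","wrist"):
    cv2.imwrite(f"pics/{n}0.png",cams.snapshot(n)); p=cams.camera_params(n); print(n,p)
E
```

```text
pics
{'time': 0.0, 'joint_positions': array([65.2254,  7.1326, 94.6328,  0.0007, 78.3515, -4.7335]), 'joint_vel': array([-0.0657, -0.0165, -0.0119,  0.0004, -0.1612,  0.0452]), 'effort': array([  0.0012, -42.3616, -36.5448,   0.0001,   0.0069,  -0.    ]), 'position': array([0.2225, 0.6101, 0.2301]), 'orientation': array([-179.9897,    0.1165,   69.9587]), 'wrist_force': array([ 0.2109, -0.3726, -0.3087]), 'moment': array([0.0443, 0.0078, 0.0072]), 'opening': 0.0851561417413575} 0.0187
scene {'fx': 513.0831866041616, 'fy': 513.0831866041616, 'cx': 324.4108940035059, 'cy': 199.52398276508544, 'D': array([-0.0568,  0.    ,  0.    ,  0.    ,  0.    ]), 'T': array([[-0.8811, -0.2599,  0.3952,  0.9657],
       [ 0.473 , -0.4836,  0.7365,  0.8089],
       [-0.0003,  0.8358,  0.549 ,  0.6819],
       [ 0.    ,  0.    ,  0.    ,  1.    ]])}
top {'fx': 508.4612154301426, 'fy': 508.4612154301426, 'cx': 309.187510607877, 'cy': 196.14305747680856, 'D': array([-0.1123,  0.    ,  0.    ,  0.    ,  0.    ]), 'T': array([[ 0.0014,  0.9977, -0.0675,  0.4063],
       [-1.    ,  0.0012, -0.0034, -0.0409],
       [-0.0034,  0.0676,  0.9977,  1.2728],
       [ 0.    ,  0.    ,  0.    ,  1.    ]])}
wrist {'fx': 351.8719816480806, 'fy': 351.8719816480806, 'cx': 316.3177480173193, 'cy': 192.9704406736149, 'D': array([-0.0558,  0.    ,  0.    ,  0.    ,  0.    ]), 'T_tool_cam': array([[ 1.    ,  0.0006, -0.0004, -0.0009],
       [ 0.0004, -0.9473, -0.3204, -0.0825],
       [-0.0006,  0.3204, -0.9473, -0.1433],
       [ 0.    ,  0.    ,  0.    ,  1.    ]])}
```

View pics/top0.png

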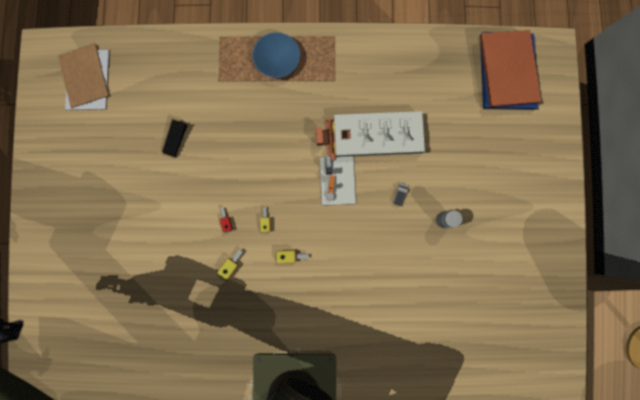

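View pics/scene0.png

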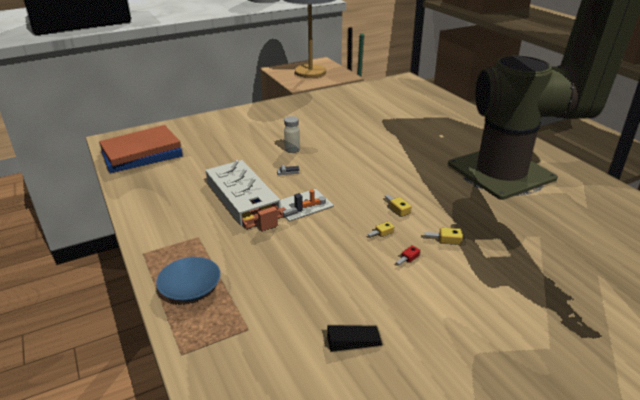

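Top view: the strip is at (378,133) with its mouth facing left (world +y), and the shelf is at (338,180). The keeper is at (332,186), the knob at (328,165) and the pull at (323,135). The red key is at (226,221), with no blue key visible. Yellow candidates are (265,221), (230,266) and (287,257). The clip is at (401,194), the shaker at (450,218) and the doorstop at (175,138).

```bash
cat > h.py <<'E'
from bench import bot,cams
import cv2,numpy as np
from scipy.spatial.transform import Rotation as R
np.set_printoptions(precision=4,suppress=True)
def camT(n,o=None):
    p=cams.camera_params(n)
    if n!="wrist": return p,p["T"]
    o=o or bot.observe(); T=np.eye(4); T[:3,:3]=R.from_euler("xyz",o["orientation"],degrees=True).as_matrix(); T[:3,3]=o["position"]
    return p,T@p["T_tool_cam"]
def K(p): return np.array([[p["fx"],0,p["cx"]],[0,p["fy"],p["cy"]],[0,0,1.]])
def ray(px,pT,z):
    p,T=pT; u=cv2.undistortPoints(np.float64(px).reshape(-1,1,2),K(p),p["D"]).reshape(-1,2)
    d=np.c_[u[:,0],-u[:,1],-np.ones(len(u))]@T[:3,:3].T; o=T[:3,3]
    return o+d*((z-o[2])/d[:,2])[:,None]
def proj(P,pT):
    p,T=pT; c=(np.atleast_2d(P)-T[:3,3])@T[:3,:3]; c=c*[1,-1,-1]
    return cv2.projectPoints(c,np.zeros(3),np.zeros(3),K(p),p["D"])[0].reshape(-1,2)
H=lambda im:cv2.cvtColor(im,cv2.COLOR_BGR2HSV)
RNG=dict(yellow=((22,120,80),(33,255,255)),red=((172,140,60),(180,255,255)),red2=((0,200,60),(4,255,255)),orange=((5,180,110),(16,255,255)),white=((0,0,120),(180,45,255)),blue=((95,120,60),(125,255,255)),green=((40,100,60),(85,255,255)))
def blobs(im,c,amin=25):
    m=cv2.inRange(H(im),*map(np.array,RNG[c]))
    if c=="red": m|=cv2.inRange(H(im),*map(np.array,RNG["red2"]))
    return [x for x in cv2.findContours(m,cv2.RETR_EXTERNAL,cv2.CHAIN_APPROX_NONE)[0] if cv2.contourArea(x)>amin]
def rect(cnt,pT,z):
    P=ray(cnt.reshape(-1,2),pT,z)[:,:2]; (c,s,a)=cv2.minAreaRect((P*1000).astype(np.float32))
    if s[0]<s[1]: s=s[::-1];a+=90
    return np.array([*c,*s,a]).round(1)
E
python3 - <<'E'
from h import *
for n in("top","scene"):
    im=cv2.imread(f"pics/{n}0.png"); pT=camT(n)
    for c,z in(("yellow",.014),("red",.014),("blue",.014),("orange",.036),("white",.038)):
        for b in blobs(im,c):
            x,y,w,h=cv2.boundingRect(b); 
            if w<200: print(n,c,(x+w//2,y+h//2),cv2.contourArea(b),rect(b,pT,z))
im=cv2.imread("pics/top0.png")
a=cv2.resize(im[100:215,310:435],None,fx=4,fy=4,interpolation=cv2.INTER_CUBIC)
b=cv2.resize(im[195:290,205:320],(500,413),interpolation=cv2.INTER_CUBIC)
s=cv2.imread("pics/scene0.png")
c=cv2.resize(s[150:240,200:340],(560,360),interpolation=cv2.INTER_CUBIC)
o=np.zeros((600,800,3),np.uint8)
o[:345,:375]=cv2.resize(a,(375,345)); o[:330,380:780]=cv2.resize(b,(400,330)); o[350:600,:389]=cv2.resize(c,(389,250))
w=cv2.imread("pics/wrist0.png"); o[350:600,395:795]=cv2.resize(w,(400,250))
cv2.imwrite("pics/c1.png",o)
E
```

```text
top yellow (227, 269) 234.5 [311.1 167.   50.2  33.2 144.6]
top yellow (286, 257) 225.5 [342.2  21.7  46.9  32.   90.2]
top yellow (265, 225) 137.0 [421.   74.   37.2  27.3   0.4]
top blue (518, 106) 66.5 [ 724.2 -573.   102.1   10.5   91.2]
top blue (486, 89) 67.5 [ 767.6 -487.4   94.8   10.8    0.8]
top white (303, 256) 34.5 [344.7 -21.9  24.2   9.7  90.1]
top white (237, 255) 37.0 [346.6 138.2  28.1   9.7 143.3]
top white (454, 219) 187.5 [ 435.4 -389.9   38.7   38.2  134.1]
top white (338, 180) 1141.5 [ 529.9 -105.2  118.8   83.4    2.1]
top white (379, 133) 3448.0 [ 646.9 -208.7  219.3  101.3   92.7]
top white (85, 102) 264.0 [730.1 532.9 108.4  39.2  88.9]
top white (103, 65) 176.0 [826.4 490.2  83.9  26.7   3.3]
scene yellow (452, 236) 226.0 [309.4 164.7  57.8  45.   51. ]
scene yellow (385, 229) 97.5 [422.2  74.6  45.2  35.6   4.3]
scene yellow (401, 204) 129.5 [334.8  15.3  57.   32.6  92.9]
scene blue (142, 160) 388.0 [ 818.9 -530.1  198.6  125.8  179.6]
scene orange (311, 200) 57.5 [528.6 -64.4  53.2  30.3  34.3]
scene white (305, 196) 51.5 [532.5 -91.   35.8  21.3  74.1]
scene white (310, 205) 278.0 [552.9 -62.8 113.1  82.9   2.4]
scene white (251, 186) 2107.0 [ 635.5 -185.4  279.   132.3   96.7]
scene white (292, 136) 140.5 [ 428.1 -390.7  121.4   37.6   64.3]
scene white (291, 119) 45.5 [ 383.1 -492.2   39.5   28.9  151.6]
scene white (329, 3) 71.5 [ -461.  -1808.2   223.4    97.3     4.1]
```

View pics/c1.png

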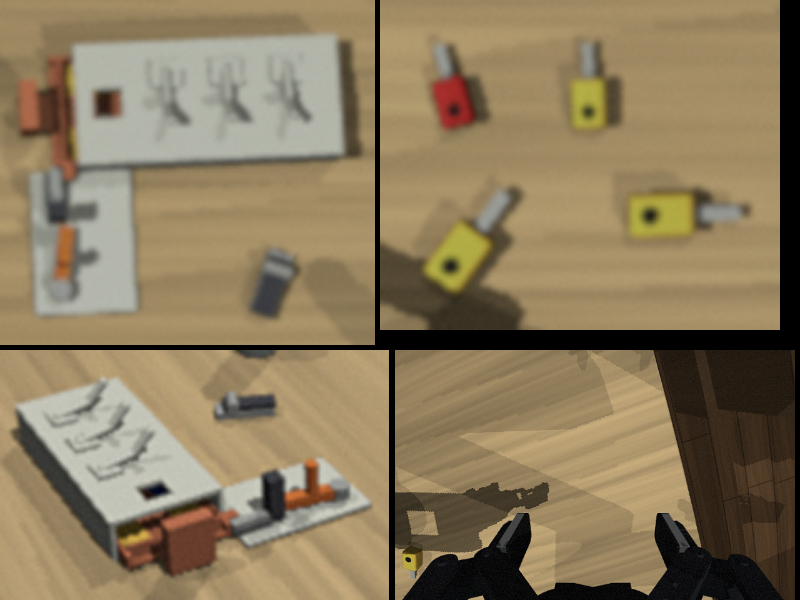

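Smallest yellow head is at (265,225), about 37x27 mm against 47-50 for the other two, so that is key_yellow. Red is at (226,221) and blue is absent. The orange/black keeper post and knob are on the shelf. I'm moving over the shelf for a near look.

Request:
jog_arm(travel=[[0,0,0],[0,0,0],[-60,26,6],[-60,26,6],[-60,26,6],[-60,26,6],[-60,26,6],[-60,26,6],[-60,26,6],[-60,26,6]], rotation=[[0,0,-10.7],[0,0,-10.7],[0,0,-1],[0,0,0],[0,0,0],[0,0,0],[0,0,0],[0,0,0],[0,0,0],[0,0,0]])

```text
time: 1.4
position: [0.4422, 0.1613, 0.1825]
orientation: [-180.0, 0.2, 93.4]
wrist_force: [0.6, 0.1, -0.7]
opening: 0.0853
```

Request:
jog_arm(travel=[[-60,26,6],[-60,26,6],[-60,26,6],[-20,10,6],[0,0,0]], rotation=[[0,0,0],[0,0,0],[0,0,0],[0,0,0],[0,0,0]])

```text
time: 2.02
position: [0.5371, -0.03, 0.1588]
orientation: [-180.0, 0.2, 93.0]
wrist_force: [-0.5, 1.0, -0.1]
opening: 0.0854
```

```bash
python3 - <<'E'
from h import *
o=bot.observe(); print(o["time"],o["position"],o["orientation"],o["joint_positions"])
cv2.imwrite("pics/w1.png",cams.snapshot("wrist"));np.save("w1.npy",np.r_[o["position"],o["orientation"]])
im=cv2.imread("pics/w1.png");pT=camT("wrist",o)
for c,z in(("orange",.044),("white",.038),("white",.006)):
    for b in blobs(im,c,60):
        x,y,w,h=cv2.boundingRect(b);print(c,(x,y,w,h),cv2.contourArea(b),rect(b,pT,z))
E
```

```text
2.025 [ 0.5371 -0.03    0.1588] [-179.9678    0.1771   92.9767] [  -8.8269   -3.8418  112.9024   -0.1904   70.9348 -101.7414]
orange (233, 152, 21, 29) 384.5 [523.2 -87.4  22.1  15.1 179.8]
orange (241, 131, 16, 20) 170.0 [503.  -83.5  13.6  10.8 174.3]
white (0, 245, 238, 96) 12509.5 [ 649.5 -208.2  219.3   99.8   93.3]
white (251, 216, 11, 20) 163.5 [574.4 -78.8  17.3   8.3 180. ]
white (189, 205, 55, 23) 902.5 [ 568.6 -111.6   44.6   19.1   95.9]
white (176, 95, 105, 134) 6997.5 [524.5 -98.6 105.7  75.2   2.7]
white (574, 76, 9, 31) 225.5 [453.1 160.1  21.6   6.3  15.2]
white (449, 66, 13, 32) 249.0 [453.3  65.4  21.9   7.1   2.1]
white (0, 245, 238, 96) 12509.5 [ 673.2 -229.2  245.8  111.9   93.3]
white (251, 216, 11, 20) 163.5 [589.  -84.1  19.4   9.3 180. ]
white (189, 205, 55, 23) 902.5 [ 582.4 -120.9   49.9   21.4   95.9]
white (176, 95, 105, 134) 6997.5 [ 533.  -106.3  118.5   84.3    2.7]
white (574, 76, 9, 31) 225.5 [453.  183.7  24.2   7.1  15.2]
white (449, 66, 13, 32) 249.0 [453.2  77.5  24.5   7.9   2.1]
```

View pics/w1.png

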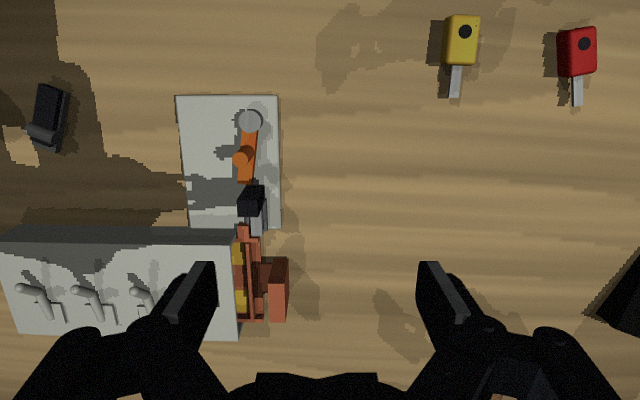

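Wrist view: pivot cap at (250,120), keeper post top at (243,158), knob top at about (251,194), pull at (278,270). Yellow key is at (462,40), red at (577,52) and the clip at (50,115).

```bash
cat >> h.py <<'E'
TH=np.radians(2.7); O=np.array([.6424,-.0992]); RS=np.array([[np.cos(TH),-np.sin(TH)],[np.sin(TH),np.cos(TH)]])
def s2w(x,y): return O+RS@np.array([x,y])/1000
def w2s(P): return (np.atleast_2d(P)[:,:2]-O)@RS*1000
def go(xy,z,yaw):
    "tool-frame shift (mm) to reach xy,z if first yawed in place to yaw (deg)"
    o=bot.observe(); y0=o["orientation"][2]; a=np.radians(yaw); d=np.r_[xy,z]-o["position"]
    print("now",o["position"].round(4),"yaw",y0.round(1),"| rz",round(float((y0-yaw+180)%360-180),1),"then tool travel",np.round([1000*(d[0]*np.cos(a)+d[1]*np.sin(a)),1000*(d[0]*np.sin(a)-d[1]*np.cos(a)),-1000*d[2]],1))
E
python3 - <<'E'
from h import *
w=np.load("w1.npy");o=dict(position=w[:3],orientation=w[3:]);pT=camT("wrist",o)
im=cv2.imread("pics/w1.png")
for n,p,z in(("post",(243,158),.046),("pivot",(250,120),.018),("pivot",(250,120),.024),("knob",(251,193),.048),("pull",(279,275),.048),("armtip",(246,181),.018)):
    P=ray([p],pT,z);print(n,P,w2s(P))
m=cv2.inRange(im,(0,0,0),(45,45,45));m[:,:225]=0;m[:180]=0;m[225:]=0;m[:,275:]=0
for b in cv2.findContours(m,0,1)[0]: print(cv2.boundingRect(b),w2s(ray(np.float64(cv2.boundingRect(b)[:2])[None],pT,.048)))
cv2.imwrite("pics/c2.png",np.hstack([cv2.resize(im[90:330,165:305],(350,600),interpolation=cv2.INTER_CUBIC)]))
E
```

```text
post [[ 0.5163 -0.087   0.046 ]] [[-125.3932   18.1674]]
pivot [[ 0.4916 -0.0867  0.018 ]] [[-150.04     19.6083]]
pivot [[ 0.4908 -0.0856  0.024 ]] [[-150.7716   20.7414]]
knob [[ 0.5429 -0.0808  0.048 ]] [[-98.537   23.0647]]
pull [[ 0.6137 -0.0582  0.048 ]] [[-26.7033  42.2831]]
armtip [[ 0.5428 -0.0904  0.018 ]] [[-99.0511  13.4811]]
(237, 180, 29, 45) [[-108.8521   13.0038]]
```

View pics/c2.png

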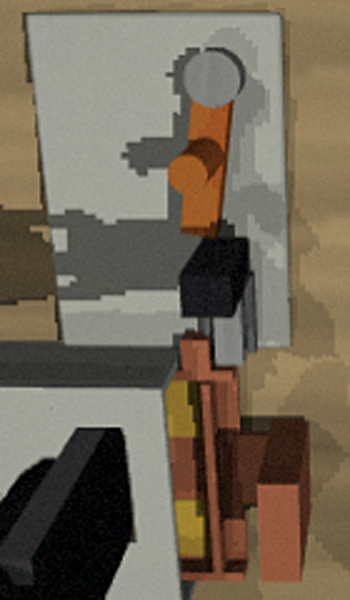

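```bash
python3 - <<'E'
from h import *
w=np.load("w1.npy");o=dict(position=w[:3],orientation=w[3:]);pT=camT("wrist",o)
for n,p,z in(("post",(241,159),.046),("knob",(248,208.5),.048),("pull",(277,302.5),.048)):
    P=ray([p],pT,z);print(n,P,w2s(P))
go(s2w(-125.5,18),.09,92.7)
E
```

```text
post [[ 0.5171 -0.0885  0.046 ]] [[-124.6258   16.62  ]]
knob [[ 0.5557 -0.0832  0.048 ]] [[-85.8241  20.0204]]
pull [[ 0.6411 -0.0595  0.048 ]] [[ 0.5615 39.6776]]
now [ 0.5369 -0.0293  0.1591] yaw 93.0 | rz 0.3 then tool travel [-56.8 -23.4  69.1]
```

Request:
jog_arm(travel=[[-30,-12,20],[-27,-12,20],[0,0,20],[0,0,0]], rotation=[[0,0,0],[0,0,0],[0,0,0],[0,0,0]], gripper=36, force=20)

```text
time: 2.58
position: [0.515, -0.0845, 0.0993]
orientation: [179.9, 0.1, 93.4]
wrist_force: [-1.0, -0.3, -0.5]
opening: 0.0357
```

```bash
python3 - <<'E'
from h import *
go(s2w(-125.3,17),.024,92.7)
o=bot.observe();cv2.imwrite("pics/w2.png",cams.snapshot("wrist"));pT=camT("wrist",o)
im=cv2.imread("pics/w2.png")
print(proj([[*s2w(-125.3,17),.046],[*s2w(-150,20),.02],[*s2w(-86,20),.048]],pT))
E
```

```text
now [ 0.515  -0.0845  0.0993] yaw 93.4 | rz 0.7 then tool travel [-3.7  1.2 75.3]
[[311.6792 220.1941]
 [317.1328 169.6418]
 [315.8834 278.1426]]
```

View pics/w2.png

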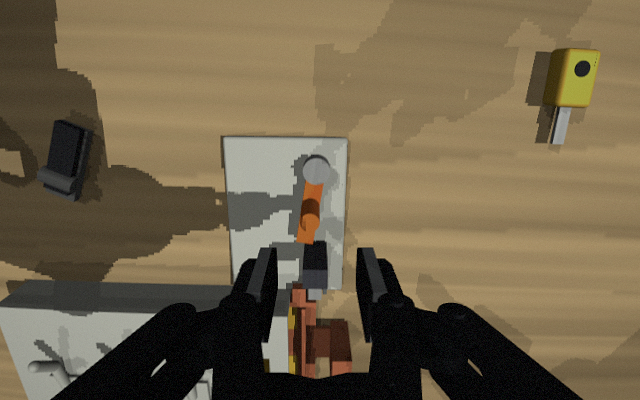

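Post top at (309,222), matching the prediction (312,220). Descending.

Request:
jog_arm(travel=[[-4.5,1.5,20],[0,0,30],[0,0,24],[0,0,0]], rotation=[[0,0,0.7],[0,0,0],[0,0,0],[0,0,0]])

```text
time: 3.12
position: [0.5209, -0.0882, 0.0261]
orientation: [179.4, 0.3, 92.8]
wrist_force: [-0.9, 0.5, -0.5]
opening: 0.0359
```

Request:
jog_arm(travel=[[0,0,0],[0,0,0],[0,0,0]], rotation=[[0,0,0],[0,0,0],[0,0,0]], gripper=15)

```text
time: 3.5
position: [0.5231, -0.0884, 0.0287]
orientation: [179.2, 0.4, 92.9]
wrist_force: [0.6, -0.2, -0.1]
opening: 0.0149
```

```bash
python3 - <<'E'
from h import *
o=bot.observe();print(o["position"],o["orientation"],o["wrist_force"],o["opening"],w2s(o["position"]))
E
```

```text
[ 0.5231 -0.0884  0.0287] [179.1828   0.3711  92.8547] [ 0.589  -0.231  -0.1283] 0.014933690737602949 [[-118.6909   16.3762]]
```

Request:
jog_arm(travel=[[0,-6.5,4.5],[0,0,0]], rotation=[[0.7,0,0],[0,0,0]])

```text
time: 3.75
position: [0.5168, -0.089, 0.0248]
orientation: [179.8, 0.4, 92.9]
wrist_force: [-0.3, 0.4, -0.1]
opening: 0.0149
```

Request:
jog_arm(travel=[[-4.6,-0.4,0],[-4.6,-0.4,0],[-4.6,-0.4,0],[-4.6,-0.4,0]], rotation=[[0,0,10.7],[0,0,10.7],[0,0,10.7],[0,0,10.7]])

```text
time: 4.25
position: [0.51, -0.1036, 0.0247]
orientation: [179.9, -0.0, 49.5]
wrist_force: [-0.5, 3.0, 0.1]
opening: 0.0151
```

```bash
cat >> h.py <<'E'
def keep():
    o=bot.observe(); s=w2s(o["position"])[0]; d=s-[-150,19.5]
    print(o["time"],"strip",s,"z",o["position"][2].round(4),o["orientation"].round(1),"r",np.hypot(*d).round(1),"angle",np.arctan2(-d[1],d[0]).round(3),"F",o["wrist_force"].round(1),o["opening"].round(4))
    t=np.arctan2(-d[1],d[0]); 
    for a in (t+.3,1.5,0.): 
        print("to",round(a,2),end=" "); go(s2w(-150+25*np.cos(a),19.5-25*np.sin(a)),.0245,92.7-np.degrees(a))
E
python3 -c "from h import *;keep()"
```

```text
Traceback (most recent call last):
  File "h.py", line 37, in keep
    print(o["time"],"strip",s,"z",o["position"][2].round(4),o["orientation"].round(1),"r",np.hypot(*d).round(1),"angle",np.arctan2(-d[1],d[0]).round(3),"F",o["wrist_force"].round(1),o["opening"].round(4))
                                                                                                                                                                                      ^^^^^^^^^^^^^^^^^^
AttributeError: 'float' object has no attribute 'round'
```

```bash
sed -i 's/o\["opening"\].round(4)/round(o["opening"],4)/' h.py; python3 -c "from h import *;keep()"
```

```text
4.25 strip [-132.4415    1.8515] z 0.0247 [179.9  -0.   49.5] r 24.9 angle 0.788 F [-0.5  3.   0.1] 0.0151
to 1.09 now [ 0.51   -0.1036  0.0247] yaw 49.5 | rz 19.2 then tool travel [-7.4  1.2  0.2]
to 1.5 now [ 0.51   -0.1036  0.0247] yaw 49.5 | rz 42.8 then tool travel [-16.3   6.2   0.2]
to 0.0 now [ 0.51   -0.1036  0.0247] yaw 49.5 | rz -43.2 then tool travel [17.6  7.4  0.2]
```

Tracking the arc (r 24.9). Continuing.

Request:
jog_arm(travel=[[-4.6,-0.4,0],[-4.6,-0.4,0],[-4.6,-0.4,0],[-4.6,-0.4,0],[-1,0,0]], rotation=[[0,0,10.7],[0,0,10.7],[0,0,10.7],[0,0,10.7],[0,0,0]])

```text
time: 4.88
position: [0.4944, -0.1104, 0.0249]
orientation: [-179.8, -0.4, 6.7]
wrist_force: [2.3, -0.6, -2.1]
opening: 0.015
```

```bash
python3 -c "from h import *;keep()"
```

```text
4.875 strip [-148.3861   -4.2516] z 0.0249 [-179.8   -0.4    6.7] r 23.8 angle 1.503 F [ 2.3 -0.6 -2.1] 0.015
to 1.8 now [ 0.4944 -0.1104  0.0249] yaw 6.7 | rz 17.3 then tool travel [-7.   2.3  0.4]
to 1.5 now [ 0.4944 -0.1104  0.0249] yaw 6.7 | rz -0.1 then tool travel [0.1 1.2 0.4]
to 0.0 now [ 0.4944 -0.1104  0.0249] yaw 6.7 | rz -86.0 then tool travel [23.8 23.4  0.4]
```

Request:
jog_arm(travel=[[1,0,0],[0,0,0],[0,0,-30],[0,0,-30],[0,0,0],[0,0,0],[0,0,0],[0,0,0]], rotation=[[0,0,0],[0,0,0],[0,0,0],[0,0,0],[0,0,-10.7],[0,0,-10.7],[0,0,-10.7],[0,0,-10.7]], gripper=36)

```text
time: 5.88
position: [0.4943, -0.1108, 0.0867]
orientation: [-180.0, -0.2, 50.4]
wrist_force: [-1.0, -0.2, -0.6]
opening: 0.0364
```

Request:
jog_arm(travel=[[0,0,0],[0,0,0],[0,0,0],[0,0,0],[0,0,0]], rotation=[[0,0,-10.7],[0,0,-10.7],[0,0,-10.7],[0,0,-10.7],[0,0,0]])

```text
time: 6.5
position: [0.4939, -0.1109, 0.0864]
orientation: [180.0, -0.2, 93.3]
wrist_force: [-0.0, 0.2, -0.2]
opening: 0.0359
```

```bash
python3 - <<'E'
from h import *
go(s2w(-86,20),.06,92.7)
o=bot.observe();im=cams.snapshot("wrist");cv2.imwrite("pics/w3.png",im);pT=camT("wrist",o)
print(proj([[*s2w(-86,20),.048],[*s2w(-148.3,-5),.046]],pT))
E
```

```text
now [ 0.4939 -0.1109  0.0864] yaw 93.3 | rz 0.6 then tool travel [24.7 62.9 26.4]
[[355.664  320.4712]
 [316.8685 228.2932]]
```

View pics/w3.png

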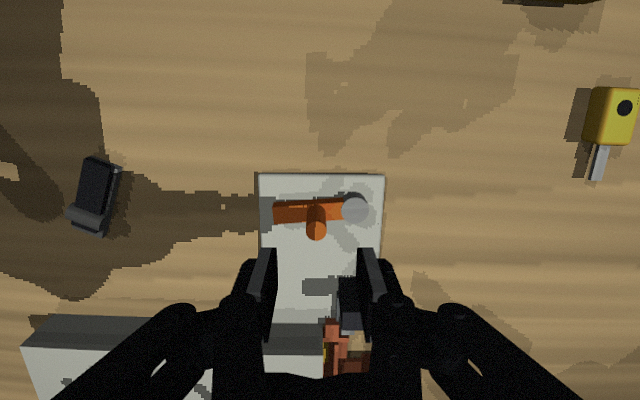

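Keeper now points along strip −y (arm 275–350, row 213), about 1.5 rad. Moving on to the knob.

Request:
jog_arm(travel=[[12.5,31,0],[12,29,0],[0,0,0],[0,0,0]], rotation=[[0,0,0.6],[0,0,0],[0,0,0],[0,0,0]])

```text
time: 7.05
position: [0.5532, -0.0831, 0.086]
orientation: [-179.9, -0.2, 92.1]
wrist_force: [0.4, 0.2, 0.4]
opening: 0.0361
```

```bash
python3 - <<'E'
from h import *
go(s2w(-86,20),.024,92.7);go(s2w(-108.5,20),.024,92.7)
E
```

```text
now [ 0.5532 -0.0831  0.086 ] yaw 92.1 | rz -0.6 then tool travel [-0.3  2.4 62. ]
now [ 0.5532 -0.0831  0.086 ] yaw 92.1 | rz -0.6 then tool travel [ -0.3 -20.1  62. ]
```

Request:
jog_arm(travel=[[0,0.5,25],[0,0,22],[0,0,13],[0,0,0],[0,0,0]], rotation=[[0,0,-0.6],[0,0,0],[0,0,0],[0,0,0],[0,0,0]])

```text
time: 7.68
position: [0.5518, -0.0845, 0.0257]
orientation: [-180.0, -0.1, 92.4]
wrist_force: [0.0, 0.3, 0.1]
opening: 0.0362
```

Request:
jog_arm(travel=[[0,0,0],[0,0,0],[0,0,0],[0,0,0]], rotation=[[0,0,0],[0,0,0],[0,0,0],[0,0,0]], gripper=8, force=40)

```text
time: 8.18
position: [0.5522, -0.0834, 0.0269]
orientation: [179.9, -0.2, 92.4]
wrist_force: [-0.0, 0.7, -2.4]
opening: 0.0149
```

```bash
python3 -c "
from h import *
o=bot.observe();print(w2s(o['position']),o)
go(s2w(-108.5,20),.024,92.7)"
```

```text
[[-89.3413  19.9964]] {'time': 8.175, 'joint_positions': array([ -14.2072,    8.1351,  114.771 ,    0.2594,   57.0765, -106.7895]), 'joint_vel': array([ 0.085 , -0.0903,  0.0923, -0.0643, -0.0104,  0.0643]), 'effort': array([ -0.2541, -38.6179, -31.5517,  -0.0056,   0.1271,  -0.0357]), 'position': array([ 0.5522, -0.0834,  0.0269]), 'orientation': array([179.9208,  -0.2036,  92.4415]), 'wrist_force': array([-0.0116,  0.6609, -2.4192]), 'moment': array([-0.0693, -0.0635, -0.0133]), 'opening': 0.014888467873428823}
now [ 0.5522 -0.0834  0.0269] yaw 92.4 | rz -0.3 then tool travel [  0.  -19.2   2.9]
```

Request:
jog_arm(travel=[[0,-8,0],[0,-8,0],[0,-5,0],[0,0,0]], rotation=[[0,0,0],[0,0,0],[0,0,0],[0,0,0]])

```text
time: 8.68
position: [0.5303, -0.0845, 0.0269]
orientation: [179.8, -0.2, 92.4]
wrist_force: [3.6, 1.0, -4.1]
opening: 0.0149
```

Request:
jog_arm(travel=[[0,-2,0],[0,-2,0]], rotation=[[0,0,0],[0,0,0]])

```text
time: 8.93
position: [0.5303, -0.0846, 0.027]
orientation: [179.1, -0.2, 92.4]
wrist_force: [11.3, 1.9, -13.4]
opening: 0.0147
```

Bolt is drawn: 21.9 mm, force rising on the stop. Release and go to the pull.

Request:
jog_arm(travel=[[0,2,0],[0,0,0],[0,0,-30],[0,0,-32],[0,0,0]], rotation=[[0,0,0],[0,0,0],[0,0,0],[0,0,0],[0,0,0]], gripper=36, force=20)

```text
time: 9.55
position: [0.5312, -0.0856, 0.0919]
orientation: [179.2, -0.1, 92.4]
wrist_force: [-0.4, -0.2, 0.2]
opening: 0.0362
```

```bash
python3 -c "
from h import *
go(s2w(0,39.5),.024,92.7);print(bot.observe()['orientation'])"
```

```text
now [ 0.5312 -0.0856  0.0919] yaw 92.4 | rz -0.3 then tool travel [ 20.7 110.4  67.9]
[179.246   -0.0955  92.3585]
```

Request:
jog_arm(travel=[[7,40,0],[7,40,0],[6,25,0],[0,0,0],[0,0,0]], rotation=[[0.8,0,-0.3],[0,0,0],[0,0,0],[0,0,0],[0,0,0]])

```text
time: 10.18
position: [0.6332, -0.0606, 0.0861]
orientation: [-179.4, -0.1, 92.6]
wrist_force: [-1.2, 0.2, 0.7]
opening: 0.0359
```

```bash
python3 - <<'E'
from h import *
go(s2w(0,39.5),.024,92.7)
o=bot.observe();im=cams.snapshot("wrist");cv2.imwrite("pics/w4.png",im);pT=camT("wrist",o)
print(o["orientation"],proj([[*s2w(0,39.5),.048],[*s2w(-20,39.5),.048],[*s2w(-108,20),.048]],pT))
E
```

```text
now [ 0.6332 -0.0606  0.0861] yaw 92.6 | rz -0.1 then tool travel [ 0.6  7.4 62.1]
[-179.3532   -0.1464   92.6114] [[318.4902 241.5127]
 [318.4904 208.7233]
 [277.9196  37.2692]]
```

View pics/w4.png

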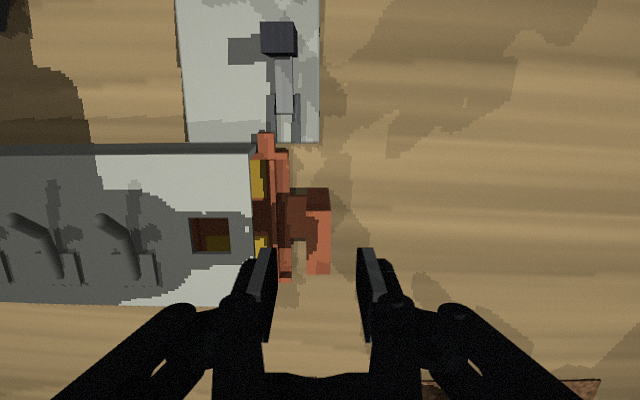

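Pull top centre (318,242) matches the prediction exactly. Knob is drawn at (278,37), as predicted.

Request:
jog_arm(travel=[[0.5,4,25],[0,0,22],[0,0,13],[0,0,0],[0,0,0]], rotation=[[-0.6,0,0],[0,0,0],[0,0,0],[0,0,0],[0,0,0]])

```text
time: 10.85
position: [0.634, -0.0612, 0.0254]
orientation: [-180.0, -0.1, 92.5]
wrist_force: [0.4, 0.2, -0.3]
opening: 0.0361
```

Request:
jog_arm(travel=[[0,0,0],[0,0,0],[0,0,0],[0,0,0]], rotation=[[0,0,0],[0,0,0],[0,0,0],[0,0,0]], gripper=6, force=60)

```text
time: 11.35
position: [0.6344, -0.0595, 0.0267]
orientation: [179.9, -0.2, 92.5]
wrist_force: [0.1, 0.2, -2.8]
opening: 0.013
```

```bash
python3 -c "
from h import *
o=bot.observe();print(w2s(o['position']),o['orientation'],o['wrist_force'])
s=w2s(o['position'])[0]
go(s2w(s[0],s[1]+176),o['position'][2],92.7)"
```

```text
[[-6.0871 39.9875]] [179.9313  -0.2171  92.5471] [ 0.0593  0.2114 -2.7674]
now [ 0.6344 -0.0595  0.0267] yaw 92.5 | rz -0.2 then tool travel [176.   0.  -0.]
```

Gripped on the pull. Pulling in moderate steps.

Request:
jog_arm(travel=[[10,0,0],[20,0,0],[20,0,0],[20,0,0],[20,0,0],[20,0,0],[20,0,0],[15,0,0],[0,0,0]], rotation=[[0,0,-0.2],[0,0,0],[0,0,0],[0,0,0],[0,0,0],[0,0,0],[0,0,0],[0,0,0],[0,0,0]])

```text
time: 12.48
position: [0.628, 0.0785, 0.0268]
orientation: [180.0, 0.6, 92.5]
wrist_force: [0.6, 5.1, -3.6]
opening: 0.0129
```

```bash
python3 -c "
from h import *
o=bot.observe();print(w2s(o['position']),o['orientation'],o['wrist_force'],o['opening'])"
```

```text
[[ -5.9833 178.229 ]] [179.9525   0.6221  92.4508] [ 0.5591  5.1312 -3.6017] 0.012870836337704663
```

Request:
jog_arm(travel=[[12,0,0],[12,0,0],[10,0,0],[4,0,0],[3,0,0],[2,0,0],[0,0,0]], rotation=[[0,0,0],[0,0,0],[0,0,0],[0,0,0],[0,0,0],[0,0,0],[0,0,0]])

```text
time: 13.35
position: [0.6263, 0.115, 0.0268]
orientation: [-179.9, 1.2, 92.4]
wrist_force: [-1.2, 0.7, -1.9]
opening: 0.0127
```

```bash
python3 -c "
from h import *
o=bot.observe();print(w2s(o['position']),o['orientation'],o['wrist_force'],o['opening'])
im=cams.snapshot('top')
for b in blobs(im,'green',3): print(cv2.boundingRect(b))
print(proj([*s2w(0,-26),.044],camT('top')))"
```

```text
[[ -5.9689 214.7364]] [-179.9155    1.2341   92.3519] [-1.2401  0.7207 -1.856 ] 0.012693091313849016
(342, 131, 6, 7)
[[345.436  133.3476]]
```

Request:
jog_arm(travel=[[1.5,0,0],[0,0,0]], rotation=[[0,0,0],[0,0,0]])

```text
time: 13.65
position: [0.6263, 0.115, 0.0268]
orientation: [-179.9, 1.4, 92.4]
wrist_force: [-1.3, 0.5, -0.8]
opening: 0.0126
```

Request:
jog_arm(travel=[[0,0,0],[0,0,0],[0,0,-30],[0,0,-40],[0,-40,-30],[0,-40,0],[0,0,0]], rotation=[[0,-1.2,0],[0,0,0],[0,0,0],[0,0,0],[0,0,0],[0,0,0],[0,0,0]], gripper=40, force=25)

```text
time: 14.52
position: [0.5464, 0.1189, 0.1322]
orientation: [179.8, 2.7, 92.5]
wrist_force: [0.1, -0.4, -0.0]
opening: 0.0402
```

```bash
python3 - <<'E'
from h import *
o=bot.observe();im=cams.snapshot("wrist");cv2.imwrite("pics/w5.png",im);pT=camT("wrist",o)
print(o["time"],o["position"],o["orientation"])
print(proj([[*s2w(0,-26),.044],[*s2w(0,-26),.034]],camT("scene")), proj([[*s2w(-12,y),.007] for y in(50,104,158)],pT))
s=cams.snapshot("scene");cv2.imwrite("pics/s2.png",s);t=cams.snapshot("top");cv2.imwrite("pics/t2.png",t)
v=np.vstack([im[:,:],np.zeros((200,640,3),np.uint8)])
v[400:,:320]=cv2.resize(s[170:230,200:296],(320,200),interpolation=cv2.INTER_CUBIC)
v[400:,320:]=cv2.resize(t[190:290,205:365],(320,200),interpolation=cv2.INTER_CUBIC)
cv2.imwrite("pics/c3.png",v)
E
```

```text
14.525 [0.5464 0.1189 0.1322] [179.7799   2.7058  92.5223]
[[254.9974 198.5305]
 [255.3234 202.1937]] [[133.3911 258.9285]
 [191.071  260.7319]
 [250.9089 262.3554]]
```

View pics/c3.png

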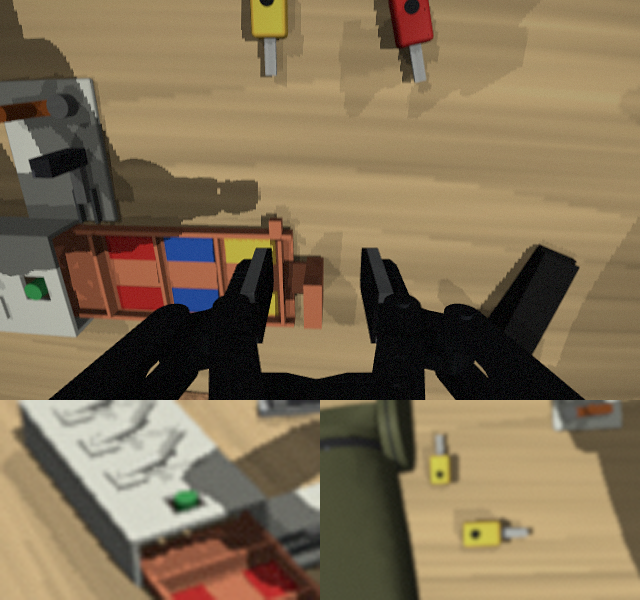

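Button is up and green in the hole (scene crop, 187,500), and the tray is out with bays red, blue, yellow from the mouth. Fix the small pitch and go to look at the keys.

Request:
jog_arm(travel=[[0,-50,-20],[0,-40,-10],[0,0,0]], rotation=[[0,2.7,0],[0,0,0],[0,0,0]])

```text
time: 15.05
position: [0.46, 0.1158, 0.1608]
orientation: [179.9, -0.1, 92.5]
wrist_force: [1.4, 0.1, -0.2]
opening: 0.0401
```

```bash
cat >> h.py <<'E'
def keys(save=None):
    o=bot.observe();im=cams.snapshot("wrist");pT=camT("wrist",o);print(o["time"],o["position"],o["orientation"].round(1))
    if save: cv2.imwrite(save,im)
    for c in("yellow","red"):
        for b in blobs(im,c,100): 
            x,y,w,h=cv2.boundingRect(b);print(c,(x,y,w,h),cv2.contourArea(b),rect(b,pT,.012))
    m=cv2.inRange(H(im),(0,0,130),(180,40,255))
    for b in cv2.findContours(m,0,1)[0]:
        if cv2.contourArea(b)>80: x,y,w,h=cv2.boundingRect(b);print("grey",(x,y,w,h),cv2.contourArea(b),rect(b,pT,.009))
E
python3 -c "from h import *;keys('pics/w6.png')"
```

```text
15.05 [0.46   0.1158 0.1608] [179.9  -0.1  92.5]
yellow (257, 346, 21, 19) 308.0 [659.   71.7  24.4  19.9   2.9]
yellow (253, 107, 32, 46) 1197.5 [422.8  74.3  37.2  25.5   2.3]
yellow (166, 2, 68, 44) 2658.5 [343.2  20.8  51.3  30.8  91.4]
yellow (362, 0, 48, 26) 624.5 [329.8 161.9  35.6  17.6  93.1]
red (128, 306, 33, 17) 278.5 [613.3 -52.3  34.4  19.7  93.7]
red (369, 113, 34, 47) 447.5 [424.  171.9  35.9  23.4  16.3]
grey (616, 393, 24, 7) 114.0 [721.2 506.3  33.2   9.9  86.7]
grey (0, 310, 94, 80) 5557.0 [ 676.2 -187.4  129.7  110.9   92.6]
grey (45, 245, 73, 47) 1623.5 [ 565.4 -112.1   64.    51.4   92.9]
grey (112, 236, 24, 56) 564.0 [558.3 -68.8  60.9  15.5   2.5]
grey (386, 160, 12, 25) 161.5 [455.2 181.   20.8   7.4  16. ]
grey (266, 154, 9, 26) 172.5 [454.9  74.9  22.4   6.9   0.3]
```

View pics/w6.png

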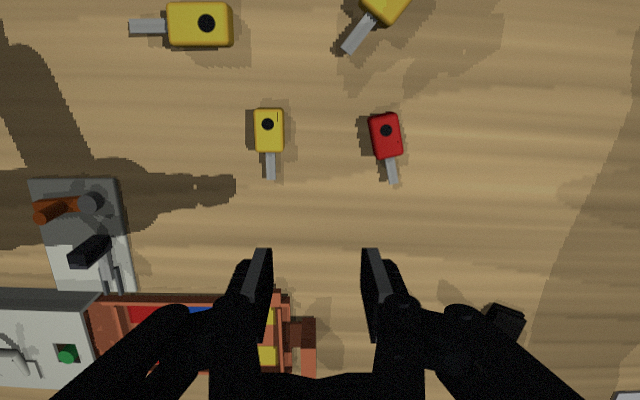

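Red head at (386,135) px is world (424,172), 16°; small yellow at (269,130) is (423,74), ~1.5°. Pick red first.

```bash
python3 -c "
from h import *
go((.424,.172),.008,106.2)"
```

```text
now [0.4611 0.1158 0.1609] yaw 92.5 | rz -13.7 then tool travel [ 64.3 -19.9 152.9]
```

Request:
jog_arm(travel=[[0,0,0],[0,0,0],[32,-10,40],[32,-10,40],[0,0,20],[0,0,0],[0,0,0]], rotation=[[0,0,-7],[0,0,-6.7],[0,0,0],[0,0,0],[0,0,0],[0,0,0],[0,0,0]])

```text
time: 15.98
position: [0.4347, 0.174, 0.0598]
orientation: [179.6, 0.1, 106.5]
wrist_force: [-0.4, 0.2, 0.1]
opening: 0.0398
```

```bash
python3 -c "
from h import *
go((.424,.172),.008,106.2);print(bot.observe()['orientation'])"
```

```text
now [0.4347 0.174  0.0598] yaw 106.5 | rz 0.3 then tool travel [  1.  -10.9  51.8]
[179.5561   0.078  106.4736]
```

Request:
jog_arm(travel=[[1,-12,15],[0,-1,20],[0,0,10],[0,0,0],[0,0,0]], rotation=[[0.4,0,0.3],[0,0,0],[0,0,0],[0,0,0],[0,0,0]])

```text
time: 16.6
position: [0.4238, 0.1707, 0.0154]
orientation: [179.7, 0.1, 106.0]
wrist_force: [0.0, 0.1, -0.0]
opening: 0.0399
```

```bash
python3 -c "
from h import *
go((.424,.172),.008,106.2);print(bot.observe()['orientation'])"
```

```text
now [0.4238 0.1707 0.0154] yaw 106.0 | rz -0.2 then tool travel [1.2 0.5 7.4]
[179.6954   0.0846 106.0029]
```

Request:
jog_arm(travel=[[1,0,6.5],[0,0,0]], rotation=[[0.3,0,0],[0,0,0]])

```text
time: 16.85
position: [0.4244, 0.172, 0.0095]
orientation: [179.9, 0.1, 106.0]
wrist_force: [0.1, 0.0, -0.5]
opening: 0.0397
```

Request:
jog_arm(travel=[[0,0,0],[0,0,0],[0,0,0],[0,0,0]], rotation=[[0,0,0],[0,0,0],[0,0,0],[0,0,0]], gripper=14, force=40)

```text
time: 17.35
position: [0.4248, 0.1722, 0.01]
orientation: [179.8, 0.1, 106.0]
wrist_force: [0.7, -1.0, -0.2]
opening: 0.0228
```

Request:
jog_arm(travel=[[0,0,-20],[0,0,-30],[0,0,-20],[0,0,0]], rotation=[[0,0,0],[0,0,0],[0,0,0],[0,0,0]])

```text
time: 17.85
position: [0.4234, 0.1719, 0.0806]
orientation: [-180.0, 0.1, 106.0]
wrist_force: [0.6, 0.3, -0.3]
opening: 0.0227
```

```bash
python3 - <<'E'
from h import *
go(s2w(-12,55.5),.08,92.7);print(bot.observe()['orientation'])
keys('pics/w7.png')
E
```

```text
now [0.4234 0.1719 0.0806] yaw 106.0 | rz 13.3 then tool travel [-225.6  194.     0.6]
[-179.9914    0.0841  106.0044]
17.85 [0.4234 0.1719 0.0806] [-180.     0.1  106. ]
yellow (145, 138, 50, 60) 1961.5 [421.9  74.4  38.5  28.3   2.8]
yellow (315, 0, 97, 75) 4330.0 [311.9 166.1  47.5  32.  144.3]
yellow (48, 0, 100, 48) 3204.0 [349.6  21.3  59.7  24.8 103.7]
red (0, 381, 23, 19) 309.5 [660.  -36.   23.5  21.2   3.1]
red (0, 342, 18, 20) 209.5 [611.9 -34.9  16.6  14.8   1.5]
red (291, 222, 52, 80) 1929.0 [461.7 181.9  61.2  34.8  16.6]
grey (279, 51, 52, 48) 893.5 [346.  141.7  30.9  10.3 144.1]
```

View pics/w7.png

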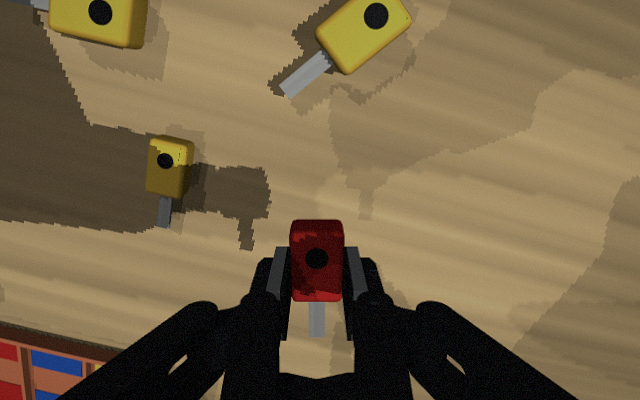

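Red key held squarely. Carry to the red bay.

Request:
jog_arm(travel=[[0,0,0],[0,0,0],[-30,26,0],[-38,32,0],[-38,32,0],[-38,32,0],[-38,32,0],[-30,26,0],[0,0,0],[0,0,0]], rotation=[[0,0,7],[0,0,6.3],[0,0,0],[0,0,0],[0,0,0],[0,0,0],[0,0,0],[0,0,0],[0,0,0],[0,0,0]])

```text
time: 19.15
position: [0.6064, -0.0392, 0.0601]
orientation: [-178.5, 0.0, 92.3]
wrist_force: [-0.4, -0.6, -1.2]
opening: 0.0225
```

```bash
python3 - <<'E'
from h import *
go(s2w(-12,55.5),.018,92.7);o=bot.observe();print(o['orientation'],o['opening'])
E
```

```text
now [ 0.6064 -0.0392  0.0601] yaw 92.3 | rz -0.4 then tool travel [-6.1 21.1 42.1]
[-178.4785    0.0079   92.3497] 0.02249702395500086
```

Request:
jog_arm(travel=[[-3,11,0],[-3,10,0],[0,0,0],[0,0,0]], rotation=[[-1,0,-0.4],[-0.5,0,0],[0,0,0],[0,0,0]])

```text
time: 19.65
position: [0.6271, -0.0419, 0.0587]
orientation: [-180.0, -0.0, 93.0]
wrist_force: [0.3, -0.2, -0.7]
opening: 0.0229
```

```bash
python3 - <<'E'
from h import *
go(s2w(-12,55.5),.018,92.7);o=bot.observe();print(o['orientation'],o['opening'])
im=cams.snapshot("wrist");cv2.imwrite("pics/w8.png",im)
E
```

```text
now [ 0.6271 -0.0419  0.0587] yaw 93.0 | rz 0.3 then tool travel [-2.5  0.5 40.7]
[-179.9722   -0.0399   92.956 ] 0.022943761238612595
```

View pics/w8.png

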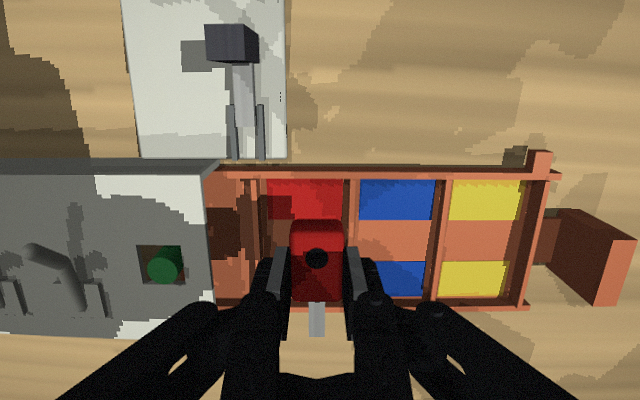

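Key hangs over the red bay, head (317,260). Descending.

Request:
jog_arm(travel=[[-3,0,12],[0,0,14],[0,0,8],[0,0,3],[0,0,0]], rotation=[[0,0,0.3],[0,0,0],[0,0,0],[0,0,0],[0,0,0]])

```text
time: 20.32
position: [0.6261, -0.0449, 0.0179]
orientation: [-179.8, -0.1, 92.6]
wrist_force: [-0.1, 0.1, 1.2]
opening: 0.0226
```

```bash
python3 - <<'E'
from h import *
go(s2w(-12,55.5),.018,92.7);o=bot.observe();print(o['orientation'],o['opening'],o['wrist_force'])
E
```

```text
now [ 0.6261 -0.0449  0.0179] yaw 92.6 | rz -0.1 then tool travel [ 0.5  1.7 -0.1]
[-179.8478   -0.0665   92.6271] 0.022616988502270667 [-0.0746  0.1455  1.2447]
```

Request:
jog_arm(travel=[[0,0,0],[0,0,0],[0,0,-20],[0,0,-30],[0,-30,-30],[30,-50,-20],[30,-50,0],[0,0,0],[0,0,0]], rotation=[[0,0,0],[0,0,0],[0,0,0],[0,0,0],[0,0,0],[0,0,0],[0,0,0],[0,0,0],[0,0,0]], gripper=32, force=25)

```text
time: 21.45
position: [0.4957, 0.0094, 0.1339]
orientation: [179.1, 0.1, 92.6]
wrist_force: [0.6, -0.3, 1.1]
opening: 0.0318
```

```bash
python3 - <<'E'
from h import *
keys('pics/w9.png')
E
```

```text
21.45 [0.4957 0.0094 0.1339] [179.1   0.1  92.6]
yellow (339, 337, 29, 21) 477.0 [659.4  51.   26.7  24.7  92.2]
yellow (341, 294, 15, 19) 214.0 [608.7  42.2  20.   12.8   4.1]
yellow (396, 64, 36, 52) 1526.0 [422.1  75.5  36.1  24.1   2.8]
grey (0, 296, 178, 89) 9607.5 [ 676.9 -219.9  216.3  112.2   92.6]
grey (198, 243, 16, 35) 291.0 [572.6 -84.9  34.2  10.6   9.1]
grey (136, 226, 60, 52) 1996.5 [ 566.  -119.8   49.9   49.7   92.1]
grey (211, 211, 23, 67) 886.5 [556.8 -70.1  63.4  15.9   2.6]
grey (181, 165, 23, 16) 259.5 [493.  -90.9  17.8  12.4  92.5]
grey (118, 147, 107, 35) 1839.5 [ 486.8 -106.8   82.9   27.7   92.3]
grey (402, 117, 12, 31) 242.5 [453.4  76.1  23.    7.7   3. ]
```

View pics/w9.png

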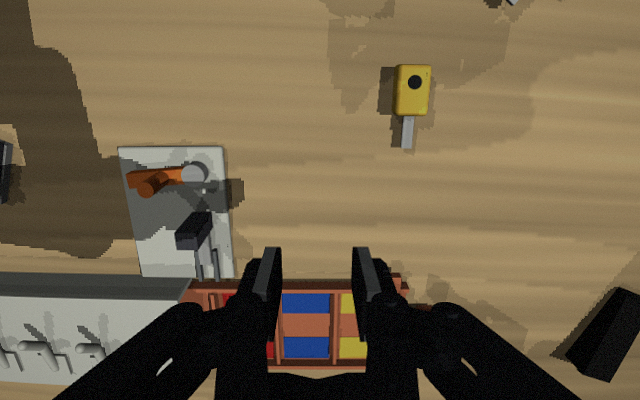

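Yellow key unmoved at (413,90) px, world (422,75), ~2°. The red bay is hidden by a finger here, so I'll check it later. Pick yellow.

```bash
python3 - <<'E'
from h import *
go((.4225,.075),.06,92)
E
```

```text
now [0.4956 0.0093 0.1335] yaw 92.6 | rz 0.6 then tool travel [ 68.2 -70.8  73.5]
```

Request:
jog_arm(travel=[[23,-27,20],[23,-27,20],[22,-23,30],[0,0,0],[0,0,0]], rotation=[[0.9,0,0.6],[0,0,0],[0,0,0],[0,0,0],[0,0,0]], gripper=40)

```text
time: 22.12
position: [0.4234, 0.0735, 0.066]
orientation: [179.7, 0.1, 91.7]
wrist_force: [0.9, 0.1, 0.7]
opening: 0.0401
```

```bash
python3 - <<'E'
from h import *
go((.4225,.075),.0085,92);keys()
E
```

```text
now [0.4234 0.0735 0.066 ] yaw 91.7 | rz -0.3 then tool travel [ 1.5 -0.9 57.5]
22.125 [0.4234 0.0735 0.066 ] [179.7   0.1  91.7]
yellow (298, 185, 42, 62) 2072.5 [422.7  74.2  39.6  24.4   2.9]
yellow (175, 46, 97, 63) 5393.0 [343.6  20.3  50.6  32.1  91.8]
yellow (461, 0, 99, 79) 3774.5 [311.8 170.   47.3  32.  144.5]
grey (24, 300, 101, 97) 3362.0 [ 532.5 -109.6  123.6   46.   132.4]
grey (313, 246, 13, 31) 314.5 [455.3  75.3  22.1   7.7   2.2]
grey (122, 69, 52, 20) 868.5 [344.8 -22.3  28.1  10.1  92.2]
grey (425, 61, 50, 57) 979.5 [346.1 143.9  30.7  10.4 144.3]
```

Request:
jog_arm(travel=[[1,-2,20],[0,-1,20],[0,0,14],[0,0,0],[0,0,2]], rotation=[[0.3,0,-0.3],[0,0,0],[0,0,0],[0,0,0],[0,0,0]])

```text
time: 22.8
position: [0.4295, 0.0722, 0.0145]
orientation: [179.3, 0.1, 91.8]
wrist_force: [-0.7, 0.5, -0.3]
opening: 0.04
```

```bash
python3 - <<'E'
from h import *
go((.4228,.0745),.0095,92)
E
```

```text
now [0.4295 0.0722 0.0145] yaw 91.8 | rz -0.2 then tool travel [ 2.6 -6.6  5. ]
```

Request:
jog_arm(travel=[[2,-6,4],[0,0,0]], rotation=[[0.7,0,0],[0,0,0]])

```text
time: 23.05
position: [0.4238, 0.0741, 0.011]
orientation: [180.0, 0.1, 91.7]
wrist_force: [0.2, 0.0, 0.1]
opening: 0.0402
```

Request:
jog_arm(travel=[[0,-0.5,0],[0,0,0],[0,0,0],[0,0,0]], rotation=[[0,0,0],[0,0,0],[0,0,0],[0,0,0]], gripper=14, force=40)

```text
time: 23.55
position: [0.4236, 0.0742, 0.0116]
orientation: [179.9, 0.1, 91.8]
wrist_force: [0.0, -0.0, -0.2]
opening: 0.0227
```

Request:
jog_arm(travel=[[0,0,-20],[0,0,-30],[0,0,-25],[0,0,0]], rotation=[[0,0,0],[0,0,0],[0,0,0],[0,0,0]])

```text
time: 24.05
position: [0.4222, 0.0743, 0.0872]
orientation: [-179.9, 0.1, 91.8]
wrist_force: [0.3, -0.1, -0.4]
opening: 0.0224
```

```bash
python3 - <<'E'
from h import *
go(s2w(-12,152),.08,92.7);print(bot.observe()['orientation']); keys()
E
```

```text
now [0.4222 0.0743 0.0872] yaw 91.8 | rz -0.9 then tool travel [-31.7 199.8   7.2]
[-179.9235    0.1339   91.7596]
24.05 [0.4222 0.0743 0.0872] [-179.9    0.1   91.8]
yellow (290, 220, 54, 79) 1806.0 [463.8  75.1  62.   36.6   3.2]
yellow (189, 52, 86, 55) 4260.5 [343.4  20.6  50.1  31.1  91.3]
yellow (444, 0, 88, 80) 3962.5 [311.7 169.4  47.   31.7 143.9]
grey (42, 275, 100, 105) 3605.5 [ 535.2 -103.5  127.1   58.3  129.4]
grey (141, 72, 46, 17) 694.5 [344.6 -22.   28.1   9.4  90.8]
grey (413, 65, 45, 51) 780.5 [345.9 143.6  30.5  10.2 144.5]
```

Request:
jog_arm(travel=[[-6,25,0],[-7,38,0],[-7,38,0],[-6,38,0],[-6,35,0],[0,10,0],[0,0,0],[0,0,0]], rotation=[[0,0,-0.9],[0,0,0],[0,0,0],[0,0,0],[0,0,0],[0,0,0],[0,0,0],[0,0,0]])

```text
time: 25.1
position: [0.6015, 0.0501, 0.068]
orientation: [-178.4, 0.1, 92.7]
wrist_force: [-0.7, -0.5, -0.7]
opening: 0.0224
```

```bash
python3 - <<'E'
from h import *
go(s2w(-12,152),.0195,92.7);o=bot.observe();print(o['orientation'],o['opening'])
E
```

```text
now [0.6015 0.0501 0.068 ] yaw 92.7 | rz 0.0 then tool travel [ 1.  21.8 48.5]
[-178.42      0.0588   92.72  ] 0.02244088734776123
```

Request:
jog_arm(travel=[[1,11,0],[0,11,0],[0,0,0],[0,0,0]], rotation=[[-1,0,0],[-0.6,0,0],[0,0,0],[0,0,0]])

```text
time: 25.6
position: [0.6234, 0.0527, 0.068]
orientation: [179.9, 0.1, 92.8]
wrist_force: [-0.3, -0.3, -0.5]
opening: 0.0227
```

```bash
python3 - <<'E'
from h import *
go(s2w(-12,152),.0195,92.7);o=bot.observe();print(o['orientation'],o['opening'])
im=cams.snapshot("wrist");cv2.imwrite("pics/w10.png",im)
E
```

```text
now [0.6234 0.0527 0.068 ] yaw 92.8 | rz 0.1 then tool travel [-0.7 -0.2 48.5]
[179.856    0.0559  92.7578] 0.022709450696577108
```

View pics/w10.png

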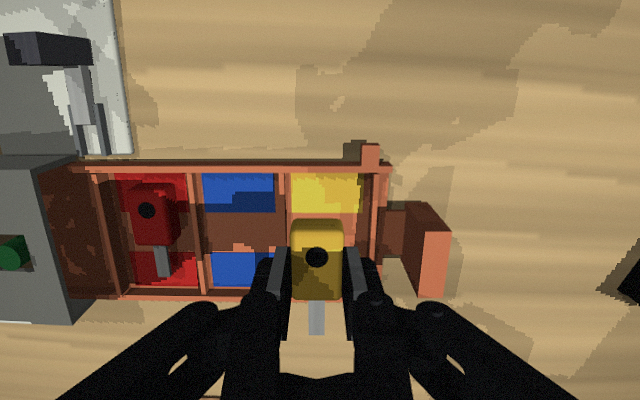

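Red key lies properly in the red bay (head 155,215; blade 163,262). The yellow key hangs over its own bay at (317,260). Lowering.

Request:
jog_arm(travel=[[-0.5,0,15],[0,0,16],[0,0,10],[0,0,4],[0,0,0]], rotation=[[0,0,0],[0,0,0],[0,0,0],[0,0,0],[0,0,0]])

```text
time: 26.28
position: [0.6225, 0.052, 0.0186]
orientation: [180.0, 0.0, 92.7]
wrist_force: [0.1, 0.2, 2.5]
opening: 0.023
```

```bash
python3 - <<'E'
from h import *
go(s2w(-12,152),.019,92.7);o=bot.observe();print(o['orientation'],o['opening'],o['wrist_force'])
E
```

```text
now [0.6225 0.052  0.0186] yaw 92.7 | rz 0.0 then tool travel [-0.   0.8 -0.4]
[179.9839   0.0494  92.7465] 0.02302721638339626 [0.0535 0.2424 2.4712]
```

Request:
jog_arm(travel=[[0,0,0],[0,0,0],[0,0,-20],[0,0,-30],[0,-20,-30],[-35,-30,0],[-35,-30,0],[-30,-20,0],[-20,0,0],[0,0,0]], rotation=[[0,0,0],[0,0,0],[0,0,0],[0,0,0],[0,0,0],[0,0,0],[0,0,0],[0,0,0],[0,0,0],[0,0,0]], gripper=32, force=25)

```text
time: 27.52
position: [0.5316, -0.0761, 0.117]
orientation: [178.8, 0.3, 92.8]
wrist_force: [0.7, 0.8, 0.2]
opening: 0.0321
```

```bash
python3 - <<'E'
from h import *
go(s2w(-110,20),.085,92.7);o=bot.observe();print(o['orientation'])
E
```

```text
now [ 0.5316 -0.0761  0.117 ] yaw 92.8 | rz 0.1 then tool travel [-8.3 -0.5 32. ]
[178.818    0.2935  92.8347]
```

Request:
jog_arm(travel=[[-8,-3,15],[0,-1,15],[0,0,0],[0,0,0]], rotation=[[1.1,0,0],[0,0,0],[0,0,0],[0,0,0]], gripper=36)

```text
time: 28.02
position: [0.5283, -0.0828, 0.0849]
orientation: [-180.0, 0.2, 93.0]
wrist_force: [-0.1, 0.0, 1.0]
opening: 0.0364
```

```bash
python3 - <<'E'
from h import *
go(s2w(-110,20),.025,92.7);o=bot.observe();print(o['orientation'])
im=cams.snapshot("wrist");cv2.imwrite("pics/w11.png",im);print(proj([*s2w(-108,20),.048],camT("wrist",o)))
m=cv2.inRange(im,(0,0,0),(75,62,62));m[260:]=0;m[:,:285]=0;m[:,360:]=0
for b in cv2.findContours(m,0,1)[0]:
    if cv2.contourArea(b)>80: print(cv2.boundingRect(b))
E
```

```text
now [ 0.5283 -0.0828  0.0849] yaw 93.0 | rz 0.3 then tool travel [-1.8  3.2 59.9]
[-179.9707    0.2463   92.969 ]
[[314.7926 238.2023]]
(300, 203, 28, 54)
```

Request:
jog_arm(travel=[[-1.5,1,22],[0,0,22],[0,0,13],[0,0,0],[0,0,0]], rotation=[[0,0,0.3],[0,0,0],[0,0,0],[0,0,0],[0,0,0]])

```text
time: 28.7
position: [0.5317, -0.0841, 0.0288]
orientation: [179.8, 0.3, 92.7]
wrist_force: [0.8, 0.3, -0.5]
opening: 0.0361
```

Request:
jog_arm(travel=[[0,0,0],[0,0,0],[0,0,0],[0,0,0]], rotation=[[0,0,0],[0,0,0],[0,0,0],[0,0,0]], gripper=8, force=40)

```text
time: 29.2
position: [0.5324, -0.0844, 0.03]
orientation: [179.7, 0.4, 92.7]
wrist_force: [0.9, -1.5, -3.3]
opening: 0.0148
```

Request:
jog_arm(travel=[[0,7,0],[0,7,0],[0,5,0],[0,0,0]], rotation=[[0,0,0],[0,0,0],[0,0,0],[0,0,0]])

```text
time: 29.7
position: [0.5521, -0.0835, 0.03]
orientation: [179.8, 0.3, 92.7]
wrist_force: [-1.1, -0.7, -0.3]
opening: 0.0143
```

Request:
jog_arm(travel=[[0,2,0],[0,2,0]], rotation=[[0,0,0],[0,0,0]])

```text
time: 29.95
position: [0.5544, -0.0832, 0.0299]
orientation: [-179.9, 0.3, 92.8]
wrist_force: [-10.7, -1.1, 8.5]
opening: 0.015
```

Bolt home: 22 mm travel, firm stop. Release and go to the keeper post.

Request:
jog_arm(travel=[[0,-1,0],[0,0,0],[0,0,-30],[0,0,-30],[0,-30,0],[0,-20,0],[0,0,0],[0,0,0]], rotation=[[0,0,0],[0,0,0],[0,0,0],[0,0,0],[0,0,0],[0,0,0],[0,0,10.5],[0,0,10.5]], gripper=36, force=20)

```text
time: 30.95
position: [0.5065, -0.0854, 0.0947]
orientation: [179.3, 0.2, 71.2]
wrist_force: [-0.4, 0.4, -0.1]
opening: 0.036
```

Request:
jog_arm(travel=[[0,0,0],[0,0,0],[0,0,0],[0,0,0],[0,0,0],[0,0,0],[0,0,0]], rotation=[[0,0,10.5],[0,0,10.5],[0,0,10.5],[0,0,10.5],[0,0,10.5],[0,0,10.5],[0,0,0]])

```text
time: 31.82
position: [0.5102, -0.0853, 0.0974]
orientation: [179.4, -1.2, 6.9]
wrist_force: [0.6, 0.1, -1.4]
opening: 0.036
```

```bash
python3 - <<'E'
from h import *
go(s2w(-147.7,-5.2),.025,8.5);o=bot.observe();print(o['orientation'])
im=cams.snapshot("wrist");cv2.imwrite("pics/w12.png",im);print(proj([[*s2w(-147.7,-5.2),.046],[*s2w(-150,19.5),.02],[*s2w(-86,20),.048]],camT("wrist",o)))
E
```

```text
now [ 0.5102 -0.0853  0.0974] yaw 6.9 | rz -1.6 then tool travel [-18.8  23.5  72.4]
[179.3944  -1.2335   6.8637]
[[286.0268 253.2784]
 [286.4743 201.1572]
 [390.5917 223.158 ]]
```

View pics/w12.png

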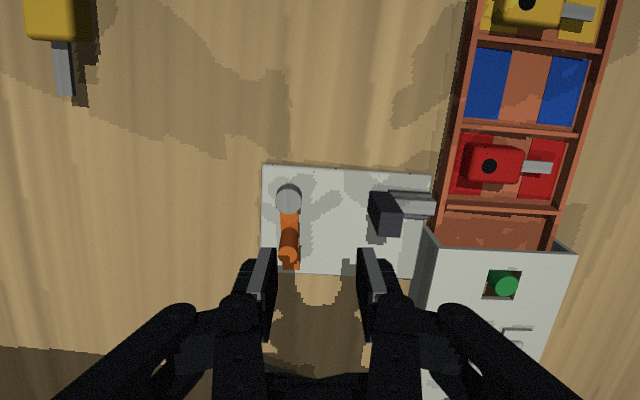

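Both keys are in their bays and the button is up. The knob is home at (385,213) and the post top at (288,256), as predicted (286,253).

Request:
jog_arm(travel=[[-10,12,0],[-8,10,10],[0,0,0],[0,0,0]], rotation=[[0.6,-1.2,-1.6],[0,0,0],[0,0,0],[0,0,0]])

```text
time: 32.38
position: [0.4952, -0.11, 0.0866]
orientation: [180.0, -0.1, 8.9]
wrist_force: [0.6, 0.6, -0.2]
opening: 0.0357
```

```bash
python3 - <<'E'
from h import *
go(s2w(-147.7,-5.2),.025,8.5);o=bot.observe();print(o['orientation'])
E
```

```text
now [ 0.4952 -0.11    0.0866] yaw 8.9 | rz 0.4 then tool travel [-0.3  1.3 61.6]
[179.9872  -0.0908   8.898 ]
```

Request:
jog_arm(travel=[[-2,1,22],[0,0,22],[0,0,15],[0,0,0],[0,0,0]], rotation=[[0,0,0.4],[0,0,0],[0,0,0],[0,0,0],[0,0,0]])

```text
time: 33.0
position: [0.4955, -0.1107, 0.0276]
orientation: [179.9, -0.3, 8.6]
wrist_force: [0.4, -0.1, 0.5]
opening: 0.0361
```

```bash
python3 -c "
from h import *
keep();go(s2w(-147.7,-5.2),.025,8.5)"
```

```text
33.0 strip [-147.3136   -4.5934] z 0.0276 [179.9  -0.3   8.6] r 24.2 angle 1.46 F [ 0.4 -0.1  0.5] 0.0361
to 1.76 now [ 0.4955 -0.1107  0.0276] yaw 8.6 | rz 16.7 then tool travel [-7.2  1.8  3.1]
to 1.5 now [ 0.4955 -0.1107  0.0276] yaw 8.6 | rz 1.9 then tool travel [-1.   0.8  3.1]
to 0.0 now [ 0.4955 -0.1107  0.0276] yaw 8.6 | rz -84.1 then tool travel [24.1 22.3  3.1]
now [ 0.4955 -0.1107  0.0276] yaw 8.6 | rz 0.1 then tool travel [-0.4  0.6  2.6]
```

Request:
jog_arm(travel=[[0,0.5,2.5],[0,0,0],[0,0,0]], rotation=[[0,0,0],[0,0,0],[0,0,0]], gripper=14.5)

```text
time: 33.38
position: [0.497, -0.1117, 0.0269]
orientation: [179.8, -0.5, 8.6]
wrist_force: [-0.1, -0.4, 0.6]
opening: 0.0145
```

Request:
jog_arm(travel=[[4.6,-0.4,0],[4.6,-0.4,0],[4.6,-0.4,0],[4.6,-0.4,0]], rotation=[[0,0,-10.5],[0,0,-10.5],[0,0,-10.5],[0,0,-10.5]])

```text
time: 33.88
position: [0.5102, -0.1037, 0.0268]
orientation: [179.8, 0.1, 51.7]
wrist_force: [-1.3, -2.6, -0.9]
opening: 0.0147
```

```bash
python3 -c "
from h import *
keep()"
```

```text
33.875 strip [-132.3007    1.6956] z 0.0268 [179.8   0.1  51.7] r 25.1 angle 0.788 F [-1.3 -2.6 -0.9] 0.0147
to 1.09 now [ 0.5102 -0.1037  0.0268] yaw 51.7 | rz 21.4 then tool travel [-7.4  1.   2.3]
to 1.5 now [ 0.5102 -0.1037  0.0268] yaw 51.7 | rz 45.0 then tool travel [-16.4   6.    2.3]
to 0.0 now [ 0.5102 -0.1037  0.0268] yaw 51.7 | rz -41.0 then tool travel [17.8  7.3  2.3]
```

Request:
jog_arm(travel=[[4.6,-0.4,0],[4.6,-0.4,0],[4.6,-0.4,0],[4.6,0,0],[1.5,0,0],[1,0,0]], rotation=[[0,0,-10.5],[0,0,-10.5],[0,0,-10.5],[0,0,-9.5],[0,0,0],[0,0,0]])

```text
time: 34.62
position: [0.5169, -0.0881, 0.0272]
orientation: [179.7, 0.8, 93.6]
wrist_force: [1.2, -3.0, -0.4]
opening: 0.0147
```

```bash
python3 -c "
from h import *
keep()"
```

```text
34.625 strip [-124.8425   17.0136] z 0.0272 [179.7   0.8  93.6] r 25.3 angle 0.099 F [ 1.2 -3.  -0.4] 0.0147
to 0.4 now [ 0.5169 -0.0881  0.0272] yaw 93.6 | rz 23.7 then tool travel [-7.5  0.8  2.7]
to 1.5 now [ 0.5169 -0.0881  0.0272] yaw 93.6 | rz 86.8 then tool travel [-24.9  20.7   2.7]
to 0.0 now [ 0.5169 -0.0881  0.0272] yaw 93.6 | rz 0.9 then tool travel [ 2.5 -0.2  2.7]
```

Push on towards the stop until the force rises.

Request:
jog_arm(travel=[[2,0,0],[2,0,0],[1.5,0,0]], rotation=[[0,0,0.5],[0,0,0],[0,0,0]])

```text
time: 35.0
position: [0.5174, -0.0833, 0.0277]
orientation: [179.6, 0.9, 92.9]
wrist_force: [1.9, -6.8, -2.4]
opening: 0.0147
```

```bash
python3 -c "
from h import *
keep()"
```

```text
35.0 strip [-124.1308   21.7282] z 0.0277 [179.6   0.9  92.9] r 26.0 angle -0.086 F [ 1.9 -6.8 -2.4] 0.0147
to 0.21 now [ 0.5174 -0.0833  0.0277] yaw 92.9 | rz 12.5 then tool travel [-7.7  0.2  3.2]
to 1.5 now [ 0.5174 -0.0833  0.0277] yaw 92.9 | rz 86.1 then tool travel [-26.   25.4   3.2]
to 0.0 now [ 0.5174 -0.0833  0.0277] yaw 92.9 | rz 0.2 then tool travel [-2.2 -0.9  3.2]
```

Request:
jog_arm(travel=[[-1.2,0,0],[0,0,0],[0,0,0],[0,0,-25],[0,0,-30],[0,0,-40],[0,-50,-30],[0,-50,0],[0,0,0],[0,0,0]], rotation=[[0,0,0],[0,0,0],[0,0,0],[0,0,0],[0,0,0],[0,0,0],[0,0,0],[0,0,0],[0,0,0],[0,0,0]], gripper=34)

```text
time: 36.25
position: [0.4128, -0.0852, 0.156]
orientation: [179.9, 0.6, 92.9]
wrist_force: [-0.5, -0.6, 0.4]
opening: 0.034
```

```bash
python3 - <<'E'
from h import *
o=bot.observe();print(o["time"],o["position"])
im=cams.snapshot("wrist");pT=camT("wrist",o);s=cams.snapshot("scene");t=cams.snapshot("top")
cv2.imwrite("pics/w13.png",im)
print(proj([[*s2w(-125,19.5),.046],[*s2w(-150,19.5),.02],[*s2w(-86,20),.048]],pT))
v=np.vstack([im,np.zeros((200,640,3),np.uint8)])
v[400:,:320]=cv2.resize(s[165:265,200:360],(320,200),interpolation=cv2.INTER_CUBIC)
v[400:,320:]=cv2.resize(t[100:230,220:428],(320,200),interpolation=cv2.INTER_CUBIC)
cv2.imwrite("pics/c4.png",v)
E
```

```text
36.25 [ 0.4128 -0.0852  0.156 ]
[[311.9843 304.0772]
 [312.545  263.0669]
 [312.585  341.9076]]
```

View pics/c4.png

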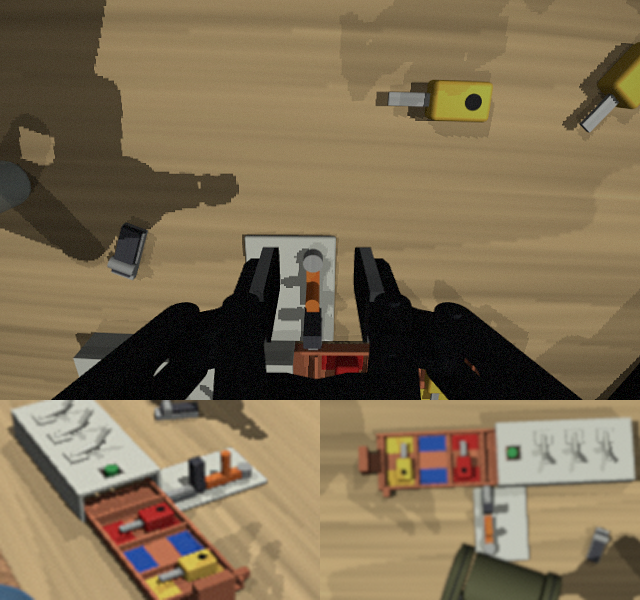

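The final view shows the keeper in line with the knob: pivot at (312,262), post at (312,305). The bolt is home, the button is up and both keys are in their bays. Handing in.

```bash
python3 -c "
from bench import bot
print(bot.job_done(),bot.observe()['time'])"
```

```text
the job is handed in; nothing more can be done
the job is handed in; nothing more can be done
```

The key rack is ready and the job is handed in, at about 36 s of the 210 s allowed. I swung the keeper clear to about 1.5 rad, drew the bolt 22 mm to its stop, and pulled the tray out about 175 mm until the green button clicked up. I then laid the red key and the smallest yellow key in their own bays (there was no blue key), pushed the bolt home and swung the keeper back to its stop.

**Last checks:** The final pictures from all three cameras show:
- the keeper pointing straight at the knob, at about 0 rad;
- the bolt home and the button standing up in its hole;
- both keys flat in their bays.

The spring clip had not moved, and I never went near the shaker or doorstop. I saw no key knocked aside and no grip slip. None of these checks failed or disagreed. The final keeper angle and bolt position come from the pictures and the force at the stops, not from direct joint readings.

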